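Make up the open coupler on a crate-stop rail

ROBOT

A 7-joint arm with a two-finger parallel gripper is mounted at the origin on the work surface. World frame = base frame: x ahead of the robot, y to its left, z up, the work surface at z = 0. Lengths are in m, angles in rad, forces in N, time in s.
With the tool pointing down it reaches from about 0.425 to 0.875 m from the base axis. Payload 4.7 kg.
Tool frame: the origin (TCP) lies at the very end of the fingers, on their centre line; the grasp point (between the pads) lies 19 mm behind it; x points along the fingers, y is the direction in which the jaws open and shut, and the axes are right-handed (so a half turn about x gives the same grasp; the last joint's range is limited). The gripper opens to 87 mm and grips with 3 to 60 N. Pads are 19 mm wide; open, the fingers measure 117 mm over their backs; the gripper's body (75 mm by 190 mm) begins 51 mm behind the grasp point.
Start: joints at [1.187, 0.321, -0.07, 1.45, 0.023, 1.371, -0.057], TCP at [0.252, -0.599, 0.223] pointing down, gripper open.
Joint ranges: [-2.86, 2.86], [-0.3, 2.09], [-1.38, 1.24], [0.06, 2.45], [-1.56, 4.7], [0.09, 2.05], [-2.69, 2.69]. Speed limits (rad/s): [2.57, 2.57, 3.14, 3.14, 3.14, 3.14, 3.14].

INTERFACE

Orientations are given as [roll, pitch, yaw] about the fixed x, y, z axes, in that order (R = Rz(yaw) Ry(pitch) Rx(roll)).
In Python, from bench import robot gives the robot as it stands.
- The arm moves only by the shell command python3 -m pendant 'ROWS' [FORCE]. ROWS is JSON, a list of rows, each an object of numbers: "claw": the closure, from 0 (fully open) to 1 (shut); "x", "y", "z": the shift along the tool's x, y, z in cm; "twist": the turn about the tool's x in rad. In form: [{"claw": .., "x": .., "y": .., "z": .., "twist": ..}, ...]. A call has exactly 8 rows; each row shifts and turns the commanded pose from where the row before left it, along the tool's axes as they then stand; what a row does not reach is not made up. A row lasts 1/12 s, in which the tool goes at most 41.7 mm and 7.16 degrees, less where a joint would pass 70% of its speed; a pose out of reach is approached as far as the arm can. A call is refused whole if a number of a shift passes 4.17 or a number of a turn 0.125, either way. A call with a gripper value outside its range is refused whole. The fingers move at their own pace and stop on an object; FORCE is the grip in N (left out, the last holds). Time passes only in rows, so rows that do not move let the fingers close, or fill a call up. It gives the time, the measured TCP pose, the force and the opening at its end, in the units of the state.
- robot.get_state(): the state, without advancing time (a new reading comes with each control period).
- robot.read_camera(name): name is "side" or "top" or "wrist"; returns a dict with "color" (480x640x3 uint8, red, green, blue), "depth" (480x640 float32, m along the optical axis (not along the pixel's ray), 0 where there is no reading), "vertical_fov" (degrees; the focal length in pixels is half the picture's height over the tangent of half this angle, whatever the lens; pixels are square), "cx", "cy" (the principal point, pixels), "k1" (the pictures are not rectified: a ray, as slopes to the right and down, at radius r is drawn at 1 + k1 r^2 times it, then the intrinsics apply), "position" and "attitude" of the camera in the world. Camera axes: x right, y down, z forward; pixel columns grow to the right and rows downward; lengths in m; the calibration is good to about 2 mm. A picture is of the moment at which its call begins.
- robot.finish_job(): hands the job in, once; it reports no verdict.
The state is a dict: "time": time; "joint_pos": joint angles; "qd": joint speeds; "joint_efforts": joint torques, N m; "position": TCP position; "eef_rot": TCP orientation; "ft_force": force on the tool from outside, world axes, zero at the start; "ft_torque": the same for the moment, N m; "width": finger opening in m.
Only numpy, scipy, OpenCV 4.12 (cv2) and the standard library are available. Lean on these libraries where they do the work, as an engineer would, in place of code of your own. Each camera call takes 0.05 s, during which the arm holds its last target. There are 200 camera calls.

TASK

The stop rail for the crate shelves is held in two hinged tube couplers; one is made up, the other stands open. Swing the open coupler's hinged half over the tube until it lies down on it, swing the bolt up into its fork, and spin the hand nut down clockwise finger-tight: it must bite on the fork, but stop as soon as you feel it bite, because the tube is thin-walled and will be levelled before the final tightening. Let go, and leave everything else on the table where it is.

Things in the scene. Friction and masses are not known exactly. Their poses are not given: they have to be found in the camera images.
- rail: Fixed rail: grey base plate 130 x 400 x 8 mm screwed to the table, two 40 mm wide galvanised couplers on pillars, an aluminium tube through both. Origin: on the table top, below the tube's axis, mid width of the OPEN coupler. z up; y along the tube towards the other coupler, which is made up (y = +0.22, shows the finished job; leave it); x from the hinge side to the swing-bolt side.
- tube_mid (a point): Middle of the open coupler on the axis of the tube, 100 mm above the table. The tube is 48.3 mm in diameter and runs from rail y = -0.115 to +0.345.
- cap_hinge (a point): Centre of the open coupler's hinge pin, which lies along the rail's y, at rail x = -0.040, z = 0.100.
- bolt_pin (a point): Centre of the pin of the swing bolt, which lies along the rail's y, at rail x = +0.052, z = 0.060.
- cap: Hinged half, galvanised steel, 0.3 kg: half ring 40 mm wide with a flat fork at its free end. Origin on the hinge pin, turns about the rail's y. Axes parallel to the rail's when it lies on the tube; starts swung back 1.3 to 2.0 rad. Stiff hinge (0.09 N m): stays near upright, falls shut once well over the tube. Pinched across its width at the fork it can be led round, gripper down, with a regrip as it lags.
- cap_fork (a point): Point on the cap's fork: top face, where the bolt will stand, 92 mm from the hinge pin along the cap's x (cap z = 0.012); 112 mm above the table when closed. The fork is 12 mm thick (cap z 0 to 0.012), 40 mm wide, ends at cap x = 0.101; its slot is 15 mm wide, open at that end, bottom at x = 0.085, between two flat prongs. 60 mm free beside it. The half ring reaches cap z = 0.031.
- bolt: Steel swing bolt, 12 mm thick, with its hand nut on. Origin on its pin, z along the bolt to its free end; turns about the rail's y, in a stiff pin (0.2 N m: stays where left). Starts leaning 0.75 to 1.1 rad out, to rail +x. Upright, with the cap down, it stands in the slot (play 1.5 mm each side, 1.3 mm to the bottom), the nut above the fork, its collar clearing the fork by 1.5 mm or more.
- nut_head (a point): On the bolt's axis 88 mm from its pin: middle of the nut's head to within 3.5 mm (the point is the bolt's: it does not tell where the nut is on the thread). Nut: round collar 22 mm in diameter, 20 mm high, below a round fluted head 40 mm in diameter, 22 mm high. Pinched across the head along the rail's y it can be led up the arc, gripper down; it tips and lags between the pads, so look and regrip.
- bolt_end (a point): Free end of the bolt, 103 mm from its pin. Steep right-hand thread with a nylon brake: clockwise from above the nut goes down 2.55 mm per rad at an even 0.15 N m or less, for 0.7 to 3.3 rad (differs each time), till its collar meets the fork. Then the torque climbs, 0.1 to 0.2 N m per rad, and the clamping force 45 N per rad; finger-tight is 12 to 45 N. The nut stays as left.
- spanner: Bystander: flat steel spanner 200 mm long, lying on the table; origin at its middle on the underside.
- spare_nut: Bystander: a spare hand nut like the one on the bolt, standing loose on the table on its collar; origin at the middle of its underside.
- tape_roll: Bystander: clear packing-tape roll, 110 mm across, 48 mm high, lying flat; origin at the middle of its underside.
- end_cap: Bystander: black plastic tube end cap, 52 mm across, 16 mm high; origin at the middle of its underside.
- fruit_cup: Bystander: sealed orange fruit cup, 86 mm across the rim, 55 mm high; origin at the middle of its underside.
- level: Bystander: short spirit level 230 x 40 x 22 mm, long side along its y; origin at the middle of its underside.
- spare_tube: Bystander: short offcut of the same tube, 200 mm long, lying along its x; origin at the middle of its underside.

How it is judged:
By the outcome, as a careful person would: the job done as asked, in the order asked, and still so for the second after the job is handed in, with the robot touching nothing.
It also fails if it takes over 72 s, if anything falls off the work surface, if the arm or the gripper's body presses on something with over 40 N, if the wrist force passes 120 N, or if a joint passes its speed limit or range.

## Working session

There is one attempt and no reset: what is moved stays moved. The work goes in short steps, Python scripts to look and compute and a shell command to move; the robot and the scene stay as the last step left them, time stands still between calls to the robot, and variables do not carry over. Pictures are saved under pics/ and viewed, about 8 in all and at most 12, crops included, and the job is handed in when it is done.

```bash
ls; mkdir -p pics; cat > h.py <<'E'
import numpy as np, cv2
from scipy.spatial.transform import Rotation as R
from bench import robot
def cam(n):
    c=robot.read_camera(n); c['f']=240/np.tan(np.radians(c['vertical_fov'])/2)
    a=np.array(c['attitude']); c['R']=a if a.shape==(3,3) else R.from_euler('xyz',a).as_matrix()
    c['p']=np.array(c['position']); return c
def ray(c,u,v):
    d=np.array([(u-c['cx'])/c['f'],(v-c['cy'])/c['f']]); s=d.copy()
    for _ in range(20): s=d/(1+c['k1']*(s@s))
    return c['R']@np.array([s[0],s[1],1.])
def onz(c,u,v,z):
    r=ray(c,u,v); return c['p']+r*(z-c['p'][2])/r[2]
def dep(c,u,v):
    return c['p']+ray(c,u,v)*c['depth'][int(v),int(u)]
def proj(c,P):
    q=c['R'].T@(np.array(P)-c['p']); s=q[:2]/q[2]; s=s*(1+c['k1']*(s@s)); return s*c['f']+[c['cx'],c['cy']]
def cloud(c):
    v,u=np.mgrid[0:480,0:640]; K=np.array([[c['f'],0,c['cx']],[0,c['f'],c['cy']],[0,0,1]])
    pts=np.stack([u,v],-1).reshape(-1,1,2).astype(float)
    s=cv2.undistortPoints(pts,K,np.array([c['k1'],0,0,0,0])).reshape(480,640,2)
    P=np.dstack([s,np.ones((480,640))])*c['depth'][...,None]
    return P@c['R'].T+c['p']
def save(c,n): cv2.imwrite('pics/'+n,c['color'][...,::-1])
E
python3 - <<'E'
from h import *
for n in('top','side'):
    c=cam(n); save(c,n+'1.png'); print(n,c['p'],c['attitude'],c['f'],c['k1'],(c['depth']>0).mean())
a=[cv2.imread('pics/%s1.png'%n) for n in('top','side')]
print(robot.get_state())
E
```

```text
pics
top [ 0.35462163 -0.07895117  0.99005909] [-2.95857001  0.01840646 -1.59837649] 436.08298374729475 -0.03987797092227484 0.9959016927083333
side [0.15490013 0.65402489 0.70518795] [-2.20703328 -0.0107382  -2.67600579] 573.2203418655331 0.06285098148311667 0.9959016927083333
{'time': 0.1, 'joint_pos': array([ 1.18709112,  0.32174691, -0.07008607,  1.45157574,  0.02260163,
        1.37080956, -0.05687604]), 'qd': array([ 6.13750203e-04, -2.97923456e-03, -1.09441925e-03, -2.72343106e-03,
       -1.36838199e-04,  3.93537322e-05, -7.56502476e-04]), 'joint_efforts': array([ 1.29260666e-04, -4.92571020e+01, -4.05642008e-01, -3.13399279e+01,
       -6.42148918e-02,  3.94851691e-02,  5.12520467e-05]), 'position': array([ 0.2515645 , -0.59879199,  0.22156076]), 'eef_rot': array([-1.51586755,  1.56904361,  2.02358424]), 'ft_force': array([ 0.73853681, -0.07836625,  0.37426569]), 'ft_torque': array([-0.00810847, -0.03133684, -0.00338819]), 'width': 0.08709430665232046}
```

View pics/top1.png

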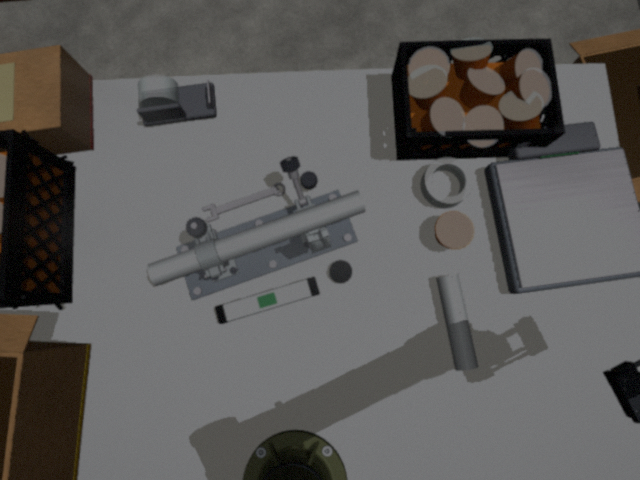

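View pics/side1.png

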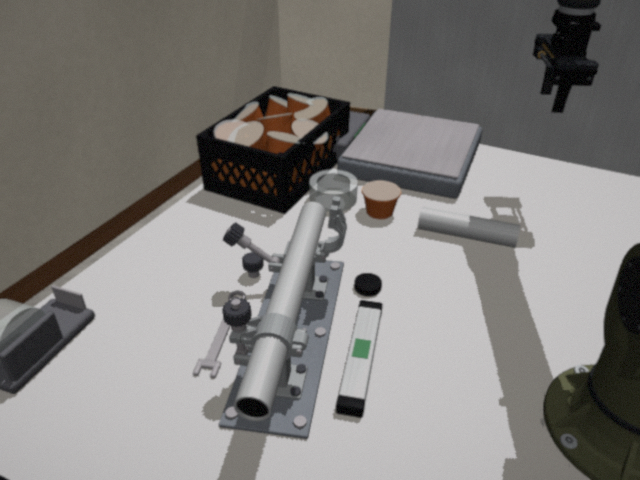

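The top view shows the tube from (150,272) to (362,200), with the made-up coupler at (205,250). The open coupler is at about (305,235), its bolt leans to (290,163) with the cap swung back at (315,240), and the spare nut is at (309,180).

```bash
python3 - <<'E'
from h import *
c=cam('top'); P=cloud(c)
m=np.zeros((480,640),bool); m[180:300,140:370]=1
m&=(P[...,2]>.116)&(P[...,2]<.132)
Q=P[m]; 
from numpy.linalg import svd
for _ in range(5):
    mu=np.median(Q,0); l=cv2.fitLine(Q[:,:2].astype(np.float32),cv2.DIST_HUBER,0,.01,.01).ravel()
    d=l[:2]*np.sign(l[1]); n=np.array([-d[1],d[0]]); o=l[2:]; s=(Q[:,:2]-o)@n
    Q=Q[abs(s)<.02]
t=(Q[:,:2]-o)@d
print('dir',d,'ends',np.percentile(t,[.3,99.7]),np.ptp(np.percentile(t,[.3,99.7])),'zmax',np.percentile(Q[:,2],[50,99]))
e0,e1=np.percentile(t,[.3,99.7]); 
mid=o+d*((e0+e1)/2-.115); x=np.array([d[1],-d[0]])
print('rail origin',mid,'yaw',np.arctan2(-d[0],d[1]) ,'x axis',x)
# rail-frame views
Rr=np.c_[x,d]; 
def show(nm,P):
    q=(P[...,:2]-mid)@Rr; z=P[...,2]
    for nme,mm in(('cap',(abs(q[...,1])<.03)&(q[...,0]<-.028)&(q[...,0]>-.16)&(z>.02)),('bolt',(abs(q[...,1])<.03)&(q[...,0]>.03)&(q[...,0]<.18)&(z>.055))):
        print(nm,nme,mm.sum())
        if mm.sum():
            a=np.c_[q[mm],z[mm]]; a=a[a[:,2].argsort()[::-1]]; print(np.round(a[::max(1,len(a)//16)],3).tolist())
show('top',P); s=cam('side'); show('side',cloud(s))
np.savez('rail.npz',mid=mid,d=d,x=x)
def W(rx,ry,z): return [*(mid+x*rx+d*ry),z]
ph=np.arctan2
for nn,p in(('e1',W(0,-.115,.1)),('e2',W(0,.345,.1)),('tm',W(0,0,.124)),('hinge',W(-.04,0,.1)),('pin',W(.052,0,.06))): print(nn,proj(c,p),proj(s,p))
im=cv2.resize(s['color'][190:310,190:390],None,fx=4,fy=4,interpolation=cv2.INTER_CUBIC)
cv2.imwrite('pics/crop1.png',im[...,::-1])
E
```

```text
dir [-0.30992678  0.9507604 ] ends [-0.24188637  0.21463181] 0.4565181736255417 zmax [0.12164577 0.12990223]
rail origin [ 0.55081137 -0.04824954] yaw 0.315116 x axis [0.9507604  0.30992678]
top cap 413
[[-0.059, -0.012, 0.202], [-0.061, -0.009, 0.2], [-0.054, -0.014, 0.198], [-0.053, -0.01, 0.197], [-0.049, -0.007, 0.184], [-0.053, -0.0, 0.182], [-0.054, -0.006, 0.18], [-0.064, -0.014, 0.173], [-0.06, -0.001, 0.166], [-0.069, -0.01, 0.163], [-0.072, 0.009, 0.161], [-0.067, 0.016, 0.158], [-0.07, -0.018, 0.155], [-0.072, 0.004, 0.149], [-0.074, -0.008, 0.144], [-0.028, -0.016, 0.106], [-0.03, -0.006, 0.102]]
top bolt 602
[[0.119, -0.005, 0.137], [0.122, 0.005, 0.131], [0.117, -0.006, 0.129], [0.105, -0.002, 0.126], [0.13, -0.008, 0.124], [0.115, 0.013, 0.122], [0.133, -0.018, 0.118], [0.103, 0.002, 0.111], [0.098, -0.005, 0.106], [0.031, -0.01, 0.098], [0.085, -0.001, 0.092], [0.075, 0.003, 0.083], [0.066, 0.002, 0.073], [0.043, -0.011, 0.069], [0.046, 0.002, 0.067], [0.042, -0.017, 0.066], [0.056, -0.008, 0.061]]
side cap 929
[[-0.059, -0.006, 0.201], [-0.056, -0.015, 0.197], [-0.06
[... 356 characters left out ...]
olt 839
[[0.117, 0.004, 0.136], [0.112, -0.001, 0.129], [0.119, 0.017, 0.126], [0.107, 0.011, 0.123], [0.11, 0.015, 0.119], [0.118, 0.021, 0.114], [0.102, 0.006, 0.109], [0.104, 0.007, 0.106], [0.121, 0.018, 0.1], [0.102, 0.011, 0.093], [0.088, 0.006, 0.084], [0.067, -0.002, 0.076], [0.056, -0.002, 0.069], [0.054, -0.007, 0.067], [0.045, 0.007, 0.066], [0.041, -0.007, 0.062], [0.043, 0.018, 0.056]]
e1 [360.9558019  201.58375617] [313.20825436 211.29015992]
e2 [152.16176031 275.24792982] [251.52640096 407.86421988]
tm [308.9229562  217.21657708] [301.86059537 235.76527866]
hinge [315.79767614 237.47470334] [324.57919384 249.09993002]
pin [302.26848017 201.92760714] [274.12126382 261.710726  ]
```

View pics/crop1.png

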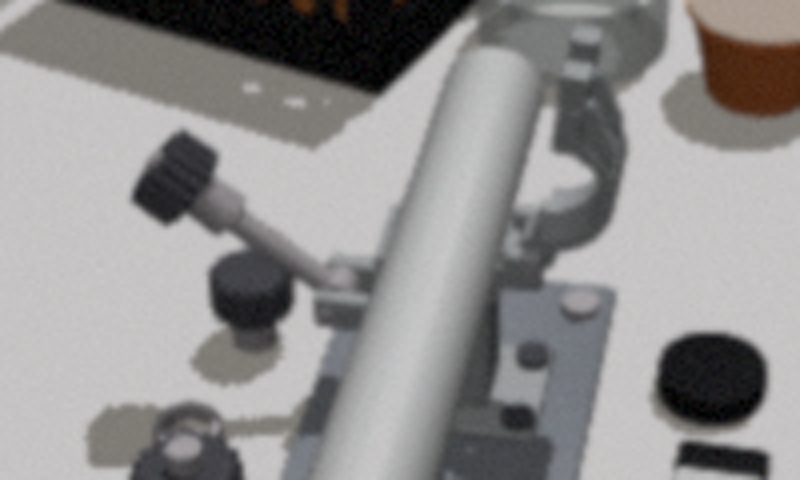

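```bash
cat >> h.py <<'E'
import os
if os.path.exists('rail.npz'):
    _r=np.load('rail.npz'); mid,d,x=_r['mid'],_r['d'],_r['x']
    def W(rx,ry,z): return np.array([*(mid+x*rx+d*ry),z])
    def rail(P): q=(P[...,:2]-mid)@np.c_[x,d]; return np.dstack([q,P[...,2]]) if P.ndim==3 else np.r_[q,P[2]]
    def go(T,yawoff=0):
        s=robot.get_state(); M=R.from_euler('xyz',s['eef_rot']).as_matrix()
        y=M[:2,1]; a=np.arctan2(d[1],d[0])+yawoff-np.arctan2(y[1],y[0]); a=(a+np.pi/2)%np.pi-np.pi/2
        D=(np.array(T)-s['position'])*100
        tw=-a  # tool x is down
        M2=M@R.from_rotvec([tw,0,0]).as_matrix()
        print('now rail',np.round(rail(s['position']),4),'tilt',M[:2,0].round(3),'twist',round(tw,3),'shift before twist',np.round(M.T@D,2),'after',np.round(M2.T@D,2),'q7',s['joint_pos'][6].round(2),'F',s['ft_force'].round(1),'T',s['ft_torque'].round(3),'w',s['width'].round(4),'t',s['time'])
E
python3 - <<'E'
from h import *
for n in('top','side'):
    c=cam(n); q=rail(cloud(c)).reshape(-1,3)
    r=np.hypot(q[:,0]+.04,q[:,2]-.1); m=(abs(q[:,1])<.03)&(r>.08)&(r<.108)&(q[:,0]<0)&(q[:,2]>.1)
    a=np.arctan2(q[m,2]-.1,q[m,0]+.04); print(n,m.sum(),'ang pct',np.percentile(a,[5,25,50,75,95]).round(3),'y',np.percentile(q[m,1],[3,50,97]).round(4))
    m=(abs(q[:,1])<.03)&(q[:,0]>.09)&(q[:,0]<.17)&(q[:,2]>.085)
    print('nut',np.median(q[m],0),np.percentile(q[m],[3,97],axis=0).round(3), 'phi',np.median(np.arctan2(q[m,0]-.052,q[m,2]-.06)))
go(W(-.05,0,.27))
E
```

```text
top 167 ang pct [1.674 1.705 1.743 1.781 1.851] y [-0.0181 -0.0006  0.0186]
nut [0.11437902 0.00086493 0.12307544] [[ 0.094 -0.017  0.096]
 [ 0.137  0.018  0.134]] phi 0.7921811707869132
side 203 ang pct [1.686 1.715 1.753 1.792 1.859] y [-0.0168  0.0121  0.0228]
nut [0.11333689 0.01001157 0.11584743] [[ 0.094 -0.007  0.093]
 [ 0.135  0.021  0.133]] phi 0.8263866101059084Traceback (most recent call last):
  File "<stdin>", line 8, in <module>
  File "h.py", line 36, in go
    print('now rail',np.round(rail(s['position']),4),'tilt',M[:2,0].round(3),'twist',round(tw,3),'shift before twist',np.round(M.T@D,2),'after',np.round(M2.T@D,2),'q7',s['joint_pos'][6].round(2),'F',s['ft_force'].round(1),'T',s['ft_torque'].round(3),'w',s['width'].round(4),'t',s['time'])
                                                                                                                                                                                                                                                              ^^^^^^^^^^^^^^^^
AttributeError: 'float' object has no attribute 'round'
```

```bash
sed -i "s/s\['width'\].round(4)/s['width']/" h.py; python3 - <<'E'
from h import *
go(W(-.055,0,.27))
E
tail -2 rail.npz >/dev/null
```

```text
now rail [-0.4551 -0.431   0.2222] tilt [-0.     0.001] twist 0.083 shift before twist [ -4.76 -39.65 -43.43] after [ -4.76 -43.11 -40.01] q7 -0.06 F [-1.4 -1.5  0.3] T [-0.012 -0.044 -0.02 ] w 0.08698811918319092 t 0.3
```

```bash
python3 -m pendant '[{"claw":0,"x":-2.4,"twist":0.083},{"claw":0,"x":-2.4},{"claw":0,"y":-2.7,"z":-2.5},{"claw":0,"y":-2.7,"z":-2.5},{"claw":0,"y":-2.7,"z":-2.5},{"claw":0,"y":-2.7,"z":-2.5},{"claw":0,"y":-2.7,"z":-2.5},{"claw":0,"y":-2.7,"z":-2.5}]' 20
python3 -m pendant '[{"claw":0,"y":-2.7,"z":-2.5},{"claw":0,"y":-2.7,"z":-2.5},{"claw":0,"y":-2.7,"z":-2.5},{"claw":0,"y":-2.7,"z":-2.5},{"claw":0,"y":-2.7,"z":-2.5},{"claw":0,"y":-2.7,"z":-2.5},{"claw":0,"y":-2.7,"z":-2.5},{"claw":0}]'
python3 - <<'E'
from h import *
go(W(-.055,0,.27))
E
```

```text
now rail [-0.4551 -0.431   0.2222] tilt [-0.     0.001] twist 0.083 shift before twist [ -4.76 -39.65 -43.43] after [ -4.76 -43.11 -40.01] q7 -0.06 F [-1.4 -1.5  0.3] T [-0.012 -0.044 -0.02 ] w 0.08698811918319092 t 0.3validation failed for argument at $[0]...
validation failed for argument at $[0]...
```

```bash
python3 -m pendant '[{"claw":0,"x":-2.4,"y":0,"z":0,"twist":0.083},{"claw":0,"x":-2.4,"y":0,"z":0,"twist":0},{"claw":0,"x":0,"y":-2.7,"z":-2.5,"twist":0},{"claw":0,"x":0,"y":-2.7,"z":-2.5,"twist":0},{"claw":0,"x":0,"y":-2.7,"z":-2.5,"twist":0},{"claw":0,"x":0,"y":-2.7,"z":-2.5,"twist":0},{"claw":0,"x":0,"y":-2.7,"z":-2.5,"twist":0},{"claw":0,"x":0,"y":-2.7,"z":-2.5,"twist":0}]' 20
python3 -m pendant '[{"claw":0,"x":0,"y":-2.7,"z":-2.5,"twist":0},{"claw":0,"x":0,"y":-2.7,"z":-2.5,"twist":0},{"claw":0,"x":0,"y":-2.7,"z":-2.5,"twist":0},{"claw":0,"x":0,"y":-2.7,"z":-2.5,"twist":0},{"claw":0,"x":0,"y":-2.7,"z":-2.5,"twist":0},{"claw":0,"x":0,"y":-2.7,"z":-2.5,"twist":0},{"claw":0,"x":0,"y":-2.7,"z":-2.5,"twist":0},{"claw":0,"x":0,"y":-2.7,"z":-2.5,"twist":0}]'
python3 - <<'E'
from h import *
go(W(-.055,0,.27))
E
```

```text
time: 0.97
position: [0.3447, -0.397, 0.2706]
eef_rot: [1.401, 1.57, -1.426]
ft_force: [0.5, -1.1, 0.5]
width: 0.0875
time: 1.63
position: [0.4679, -0.1298, 0.2709]
eef_rot: [1.921, 1.57, -0.906]
ft_force: [0.9, 0.0, -0.1]
width: 0.087
now rail [-0.1041 -0.0518  0.2709] tilt [ 0.001 -0.001] twist -0.0 shift before twist [ 0.08 -5.18 -4.9 ] after [ 0.08 -5.18 -4.91] q7 -1.02 F [ 0.9  0.  -0.1] T [-0.032 -0.087 -0.03 ] w 0.08699152539907323 t 1.6333
```

```bash
python3 -m pendant '[{"claw":0,"x":0,"y":-2.6,"z":-2.4,"twist":0},{"claw":0,"x":0,"y":-2.6,"z":-2.5,"twist":0},{"claw":0,"x":0,"y":0,"z":0,"twist":0},{"claw":0,"x":0,"y":0,"z":0,"twist":0},{"claw":0,"x":0,"y":0,"z":0,"twist":0},{"claw":0,"x":0,"y":0,"z":0,"twist":0},{"claw":0,"x":0,"y":0,"z":0,"twist":0},{"claw":0,"x":0,"y":0,"z":0,"twist":0}]'
python3 - <<'E'
from h import *
go(W(-.055,0,.27))
c=cam('wrist'); save(c,'w1.png'); q=rail(cloud(c)).reshape(-1,3)
r=np.hypot(q[:,0]+.04,q[:,2]-.1); m=(abs(q[:,1])<.035)&(r>.08)&(r<.108)&(q[:,0]<0)&(q[:,2]>.1)
a=np.arctan2(q[m,2]-.1,q[m,0]+.04); print(m.sum(),np.percentile(a,[5,50,95]).round(3),np.percentile(q[m],[2,50,98],axis=0).round(4))
print(c['p'],rail(c['p']))
E
```

```text
time: 2.3
position: [0.4977, -0.0681, 0.2705]
eef_rot: [0.801, 1.57, -2.028]
ft_force: [0.1, -0.4, 0.2]
width: 0.087
now rail [-0.0567 -0.0024  0.2705] tilt [-0. -0.] twist -0.003 shift before twist [ 0.05 -0.24 -0.16] after [ 0.05 -0.24 -0.17] q7 -1.17 F [ 0.1 -0.4  0.2] T [-0.004  0.046  0.023] w 0.0869536434743112 t 2.3
1111 [1.686 1.722 1.798] [[-0.0627 -0.0195  0.1809]
 [-0.0543 -0.0003  0.1967]
 [-0.0496  0.0186  0.2006]]
[ 0.55906978 -0.04855376  0.43238078] [ 0.00775749 -0.00284874  0.43238078]
```

View pics/w1.png

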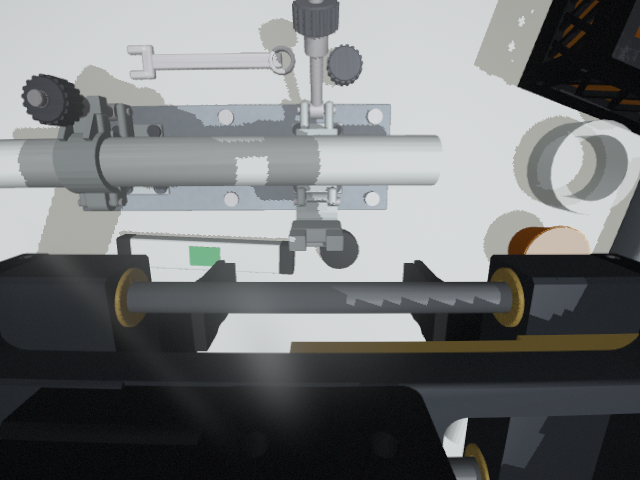

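The wrist view shows the fork at (318,240), midway between the fingers at (215,300) and (420,300). I'll go down and pinch it.

```bash
python3 -m pendant '[{"claw":0,"x":2.5,"y":-0.2,"z":-0.1,"twist":0},{"claw":0,"x":2.5,"y":0,"z":0,"twist":0},{"claw":0,"x":2.5,"y":0,"z":0,"twist":0},{"claw":0,"x":2.3,"y":0,"z":0,"twist":0},{"claw":0,"x":0,"y":0,"z":0,"twist":0},{"claw":0,"x":0,"y":0,"z":0,"twist":0},{"claw":1,"x":0,"y":0,"z":0,"twist":0},{"claw":1,"x":0,"y":0,"z":0,"twist":0}]' 12
python3 -m pendant '[{"claw":1,"x":0,"y":0,"z":0,"twist":0},{"claw":1,"x":0,"y":0,"z":0,"twist":0},{"claw":1,"x":0,"y":0,"z":0,"twist":0},{"claw":1,"x":0,"y":0,"z":0,"twist":0},{"claw":1,"x":0,"y":0,"z":0,"twist":0},{"claw":1,"x":0,"y":0,"z":0,"twist":0},{"claw":1,"x":0,"y":0,"z":0,"twist":0},{"claw":1,"x":0,"y":0,"z":0,"twist":0}]'
python3 - <<'E'
from h import *
go(W(-.0336,0,.171))
E
```

```text
time: 3.02
position: [0.4996, -0.0649, 0.1745]
eef_rot: [2.573, 1.568, -0.254]
ft_force: [-0.5, 0.1, -0.2]
width: 0.0799
time: 3.68
position: [0.4985, -0.0652, 0.1726]
eef_rot: [1.727, 1.57, -1.1]
ft_force: [0.4, -1.6, -0.4]
width: 0.04
now rail [-5.500e-02  1.000e-04  1.726e-01] tilt [ 0.    -0.001] twist -0.001 shift before twist [ 0.16  0.   -2.14] after [ 0.16  0.01 -2.14] q7 -1.21 F [ 0.4 -1.6 -0.4] T [-0.241 -0.126  0.062] w 0.04000126585031231 t 3.6833
```

```bash
python3 -m pendant '[{"claw":1,"x":-0.1,"y":0,"z":-1.1,"twist":0},{"claw":1,"x":0,"y":0,"z":-1.1,"twist":0},{"claw":1,"x":0.17,"y":0,"z":-1.1,"twist":0},{"claw":1,"x":0.27,"y":0,"z":-1.1,"twist":0},{"claw":1,"x":0.4,"y":0,"z":-1.0,"twist":0},{"claw":1,"x":0.57,"y":0,"z":-1.0,"twist":0},{"claw":1,"x":0,"y":0,"z":0,"twist":0},{"claw":1,"x":0,"y":0,"z":0,"twist":0}]'
cat > cap.py <<'E'
from h import *
go(W(.0259,0,.142))
for n in('top','side'):
    c=cam(n); q=rail(cloud(c)).reshape(-1,3)
    r=np.hypot(q[:,0]+.04,q[:,2]-.1); m=(abs(q[:,1])<.019)&(r>.08)&(r<.104)&(q[:,2]>.126)&(q[:,2]<.21)
    if m.sum()>5:
        a=np.arctan2(q[m,2]-.1,q[m,0]+.04); print(n,m.sum(),np.percentile(a,[5,50,95]).round(3),np.percentile(q[m],[2,50,98],axis=0).round(3).tolist())
E
python3 cap.py
```

```text
time: 4.35
position: [0.5608, -0.0449, 0.159]
eef_rot: [3.074, 1.569, 0.248]
ft_force: [2.7, -2.2, -2.9]
width: 0.04
now rail [1.06e-02 1.00e-04 1.59e-01] tilt [0.002 0.001] twist -0.0 shift before twist [ 1.7   0.01 -1.53] after [ 1.7   0.01 -1.53] q7 -1.33 F [ 2.7 -2.2 -2.9] T [-0.587 -0.803  0.079] w 0.04000204235433014 t 4.35
side 18 [1.042 1.09  1.128] [[-0.006, 0.009, 0.17], [-0.001, 0.015, 0.174], [0.002, 0.018, 0.176]]
```

```bash
python3 -m pendant '[{"claw":1,"x":0.8,"y":0,"z":-0.8,"twist":0},{"claw":1,"x":0.9,"y":0,"z":-0.75,"twist":0},{"claw":1,"x":0.9,"y":0,"z":-0.7,"twist":0},{"claw":1,"x":0.9,"y":0,"z":-0.6,"twist":0},{"claw":1,"x":0,"y":0,"z":0,"twist":0},{"claw":0,"x":0,"y":0,"z":0,"twist":0},{"claw":0,"x":0,"y":0,"z":0,"twist":0},{"claw":0,"x":0,"y":0,"z":0,"twist":0}]'
python3 - <<'E'
import cap
from h import *
c=cam('wrist'); save(c,'w2.png'); q=rail(cloud(c)).reshape(-1,3); m=(abs(q[:,1])<.019)&(q[:,0]>-.04)&(q[:,0]<.08)&(q[:,2]>.09)
a=q[m]
for lo in np.arange(-.03,.08,.008):
    k=(a[:,0]>=lo)&(a[:,0]<lo+.008)
    if k.sum()>5: print(round(lo,3),k.sum(),np.percentile(a[k,2],[10,50,90]).round(3))
E
```

```text
time: 5.12
position: [0.5848, -0.0347, 0.1228]
eef_rot: [-0.67, 1.566, 2.788]
ft_force: [0.1, 0.4, 0.3]
width: 0.0527
now rail [0.0365 0.0024 0.1228] tilt [-0.004  0.002] twist 0.001 shift before twist [-1.91  0.23  1.06] after [-1.91  0.23  1.06] q7 -1.38 F [0.1 0.4 0.3] T [0.013 0.005 0.004] w 0.0526639129826756 t 5.1167
0.002 872 [0.128 0.129 0.13 ]
0.01 1129 [0.125 0.127 0.128]
0.026 296 [0.111 0.112 0.113]
0.034 1011 [0.111 0.112 0.119]
0.042 889 [0.107 0.111 0.114]
0.05 696 [0.111 0.112 0.235]
0.058 17908 [0.211 0.233 0.242]
0.066 2882 [0.207 0.21  0.211]
```

View pics/w2.png

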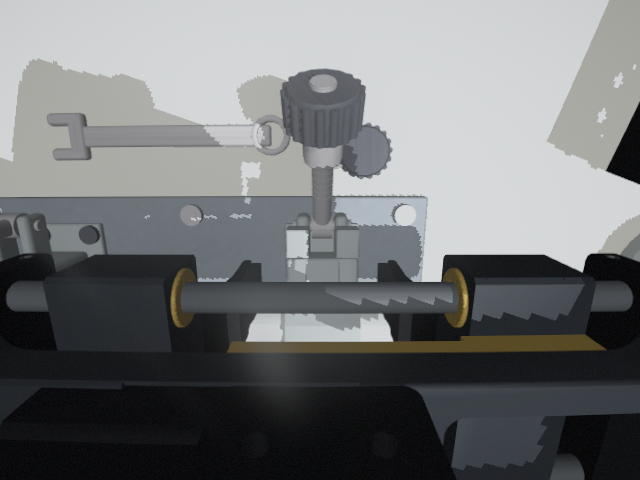

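The cap now lies shut: fork flat at z 0.112, with its slot at (322,245). The bolt's nut is at (322,105). Next I grip the nut.

```bash
python3 -m pendant '[{"claw":0,"x":-2.3,"y":0.24,"z":0,"twist":0},{"claw":0,"x":-2.3,"y":0,"z":0,"twist":0},{"claw":0,"x":0,"y":0,"z":-2.7,"twist":0},{"claw":0,"x":0,"y":0,"z":-2.7,"twist":0},{"claw":0,"x":0,"y":0,"z":-2.6,"twist":0},{"claw":0,"x":0,"y":0,"z":0,"twist":0},{"claw":0,"x":0,"y":0,"z":0,"twist":0},{"claw":0,"x":0,"y":0,"z":0,"twist":0}]'
cat > bolt.py <<'E'
from h import *
def bolt():
    for n in('top','side'):
        c=cam(n); q=rail(cloud(c)).reshape(-1,3); v=np.tile(c['color'].max(-1).reshape(-1,1),1).ravel()
        r=np.hypot(q[:,0]-.052,q[:,2]-.06); a=np.arctan2(q[:,0]-.052,q[:,2]-.06)
        m=(abs(q[:,1])<.024)&(r>.06)&(r<.12)&(a>-.4)&(q[:,2]>.085)
        # shaft/collar only and all
        if m.sum()>5: print(n,m.sum(),'phi',np.percentile(a[m],[5,50,95]).round(3),'pts',np.percentile(q[m],[3,50,97],axis=0).round(3).tolist())
E
python3 -c "
from bolt import *
go(W(.1165,0,.101)); bolt()"
```

```text
time: 5.93
position: [0.6622, -0.0135, 0.1699]
eef_rot: [-0.2, 1.569, -3.027]
ft_force: [-0.2, 0.8, -0.7]
width: 0.087
now rail [ 0.1167 -0.0015  0.1699] tilt [-0.002 -0.   ] twist 0.0 shift before twist [ 6.89 -0.15  0.  ] after [ 6.89 -0.15  0.  ] q7 -1.44 F [-0.2  0.8 -0.7] T [-0.055 -0.029 -0.021] w 0.08699168239356779 t 5.9333
side 481 phi [-0.346  0.812  1.019] pts [[0.028, -0.01, 0.099], [0.113, 0.01, 0.119], [0.134, 0.021, 0.132]]
```

```bash
python3 -m pendant '[{"claw":0,"x":2.3,"y":-0.1,"z":0,"twist":0},{"claw":0,"x":2.3,"y":0,"z":0,"twist":0},{"claw":0,"x":2.3,"y":0,"z":0,"twist":0},{"claw":0,"x":0,"y":0,"z":0,"twist":0},{"claw":1,"x":0,"y":0,"z":0,"twist":0},{"claw":1,"x":0,"y":0,"z":0,"twist":0},{"claw":1,"x":0,"y":0,"z":0,"twist":0},{"claw":1,"x":0,"y":0,"z":0,"twist":0}]' 12
python3 -m pendant '[{"claw":1,"x":0,"y":0,"z":0,"twist":0},{"claw":1,"x":0,"y":0,"z":0,"twist":0},{"claw":1,"x":0,"y":0,"z":0,"twist":0},{"claw":1,"x":0,"y":0,"z":0,"twist":0},{"claw":1,"x":-0.6,"y":0,"z":0.7,"twist":0},{"claw":1,"x":-0.66,"y":0,"z":0.76,"twist":0},{"claw":1,"x":0,"y":0,"z":0,"twist":0},{"claw":1,"x":0,"y":0,"z":0,"twist":0}]'
python3 -c "
from bolt import *
go(W(.0863,0,.122)); bolt()"
```

```text
time: 6.7
position: [0.6639, -0.0126, 0.1034]
eef_rot: [2.702, 1.568, -0.125]
ft_force: [-1.1, -0.6, 0.5]
width: 0.0679
time: 7.37
position: [0.6489, -0.0163, 0.1149]
eef_rot: [-2.841, 1.57, 0.616]
ft_force: [-0.1, 1.1, 3.1]
width: 0.0395
now rail [ 0.1032 -0.      0.1149] tilt [0.001 0.001] twist 0.0 shift before twist [-0.71 -0.    1.69] after [-0.71 -0.    1.69] q7 -1.45 F [-0.1  1.1  3.1] T [ 0.588 -0.132  0.008] w 0.03949439290105073 t 7.3667
side 191 phi [-0.381  0.571  0.829] pts [[0.026, -0.022, 0.108], [0.091, 0.007, 0.12], [0.125, 0.018, 0.134]]
```

```bash
python3 -m pendant '[{"claw":1,"x":-0.4,"y":0,"z":0.8,"twist":0},{"claw":1,"x":-0.36,"y":0,"z":0.88,"twist":0},{"claw":1,"x":-0.3,"y":0,"z":0.84,"twist":0},{"claw":1,"x":-0.22,"y":0,"z":0.84,"twist":0},{"claw":1,"x":0,"y":0,"z":0,"twist":0},{"claw":1,"x":0,"y":0,"z":0,"twist":0},{"claw":1,"x":0,"y":0,"z":0,"twist":0},{"claw":1,"x":0,"y":0,"z":0,"twist":0}]'
python3 - <<'E'
from bolt import *
go(W(.052,0,.13)); bolt()
c=cam('side'); save(c,'s2.png')
p=proj(c,W(.06,0,.13)).astype(int); im=c['color'][p[1]-75:p[1]+75,p[0]-100:p[0]+100]
cv2.imwrite('pics/s2c.png',cv2.resize(im,None,fx=4,fy=4,interpolation=cv2.INTER_CUBIC)[...,::-1])
E
```

```text
time: 8.13
position: [0.6189, -0.0262, 0.1292]
eef_rot: [3.03, 1.566, 0.204]
ft_force: [0.0, 3.4, 8.0]
width: 0.0391
now rail [ 7.160e-02 -1.000e-04  1.292e-01] tilt [0.005 0.001] twist 0.001 shift before twist [-0.09 -0.01  1.96] after [-0.09 -0.01  1.96] q7 -1.42 F [0.  3.4 8. ] T [ 0.807 -0.298  0.062] w 0.039056498459422676 t 8.1333
side 119 phi [-0.39   0.169  0.502] pts [[0.026, -0.023, 0.118], [0.063, 0.01, 0.125], [0.096, 0.021, 0.148]]
```

View pics/s2c.png

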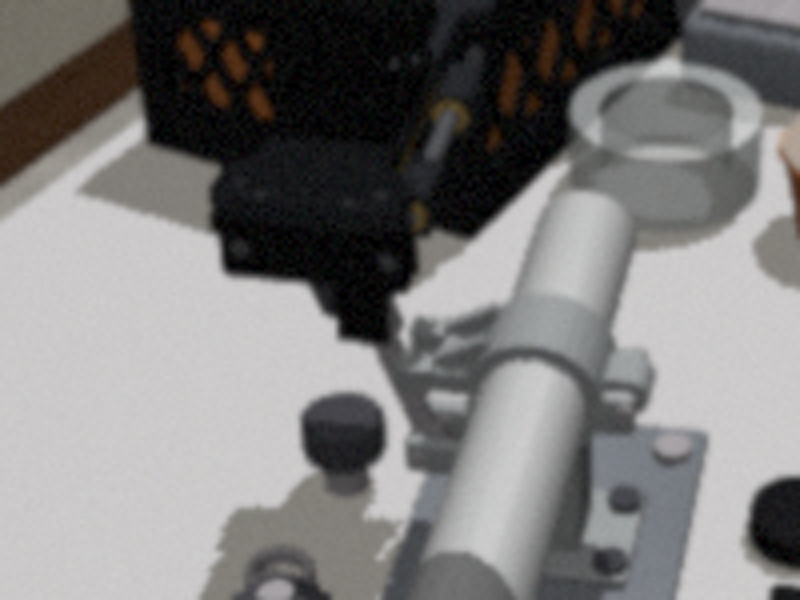

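The bolt follows and leans about 0.3 rad as it enters the fork. Regrip and bring it upright.

```bash
python3 -m pendant '[{"claw":0.3,"x":0,"y":0,"z":0,"twist":0},{"claw":0.3,"x":0,"y":0,"z":0,"twist":0},{"claw":0.3,"x":0,"y":0,"z":-0.3,"twist":0},{"claw":0.3,"x":0,"y":0,"z":0,"twist":0},{"claw":1,"x":0,"y":0,"z":0,"twist":0},{"claw":1,"x":0,"y":0,"z":0,"twist":0},{"claw":1,"x":0,"y":0,"z":0,"twist":0},{"claw":1,"x":0,"y":0,"z":0,"twist":0}]'
python3 -m pendant '[{"claw":1,"x":-0.1,"y":0,"z":0.7,"twist":0},{"claw":1,"x":0,"y":0,"z":0.7,"twist":0},{"claw":1,"x":0,"y":0,"z":0.8,"twist":0},{"claw":1,"x":0,"y":0,"z":0,"twist":0},{"claw":1,"x":0,"y":0,"z":0,"twist":0},{"claw":0,"x":0,"y":0,"z":0,"twist":0},{"claw":0,"x":0,"y":0,"z":0,"twist":0},{"claw":0,"x":0,"y":0,"z":0,"twist":0}]'
python3 -c "
from bolt import *
go(W(.052,0,.13)); bolt()"
```

```text
time: 8.95
position: [0.6197, -0.0267, 0.1267]
eef_rot: [0.005, 1.57, -2.822]
ft_force: [0.4, -0.5, 0.2]
width: 0.0417
time: 9.62
position: [0.5979, -0.0343, 0.1275]
eef_rot: [0.335, 1.569, -2.492]
ft_force: [0.4, -0.4, 0.7]
width: 0.0524
now rail [ 0.0491 -0.0013  0.1275] tilt [-0.002 -0.001] twist -0.001 shift before twist [-0.25 -0.13 -0.29] after [-0.25 -0.13 -0.29] q7 -1.39 F [ 0.4 -0.4  0.7] T [ 0.005 -0.     0.029] w 0.052427993003376014 t 9.6167
side 70 phi [-0.394 -0.315  0.263] pts [[0.025, -0.013, 0.117], [0.032, 0.013, 0.122], [0.075, 0.019, 0.146]]
```

```bash
python3 -m pendant '[{"claw":0,"x":-2.5,"y":-0.1,"z":0,"twist":0},{"claw":0,"x":-2.5,"y":0,"z":0,"twist":0},{"claw":0,"x":-2,"y":0,"z":2,"twist":0},{"claw":0,"x":0,"y":0,"z":2.5,"twist":0},{"claw":0,"x":0,"y":0,"z":2,"twist":0},{"claw":0,"x":0,"y":0,"z":0,"twist":0},{"claw":0,"x":0,"y":0,"z":0,"twist":0},{"claw":0,"x":0,"y":0,"z":0,"twist":0}]'
python3 - <<'E'
from bolt import *
go(W(.052,0,.13)); bolt()
c=cam('wrist'); save(c,'w3.png'); Q=rail(cloud(c)); q=Q.reshape(-1,3)
m=(abs(q[:,1])<.03)&(q[:,0]>.02)&(q[:,0]<.11)&(q[:,2]>.14)&(q[:,2]<.18); print('head',m.sum(),np.percentile(q[m],[2,50,98],axis=0).round(4))
m=m&(q[:,2]>.158);print('end',m.sum(),np.percentile(q[m],[2,50,98],axis=0).round(4) if m.sum() else '')
E
```

```text
time: 10.38
position: [0.537, -0.0526, 0.1978]
eef_rot: [2.579, 1.571, -0.248]
ft_force: [-0.3, 0.3, -0.0]
width: 0.0871
now rail [-0.0144  0.0002  0.1978] tilt [ 0. -0.] twist -0.0 shift before twist [ 6.78  0.01 -6.64] after [ 6.78  0.02 -6.64] q7 -1.27 F [-0.3  0.3 -0. ] T [ 0.036 -0.044 -0.05 ] w 0.08713811623612219 t 10.3833
side 564 phi [-0.343  0.04   0.24 ] pts [[0.028, -0.013, 0.119], [0.056, 0.01, 0.152], [0.076, 0.021, 0.161]]
head 3472 [[ 0.0423 -0.017   0.1553]
 [ 0.06   -0.0002  0.1599]
 [ 0.0769  0.0169  0.1629]]
end 3072 [[ 0.0429 -0.0165  0.1582]
 [ 0.0589 -0.0002  0.1601]
 [ 0.075   0.0166  0.1629]]
```

View pics/w3.png

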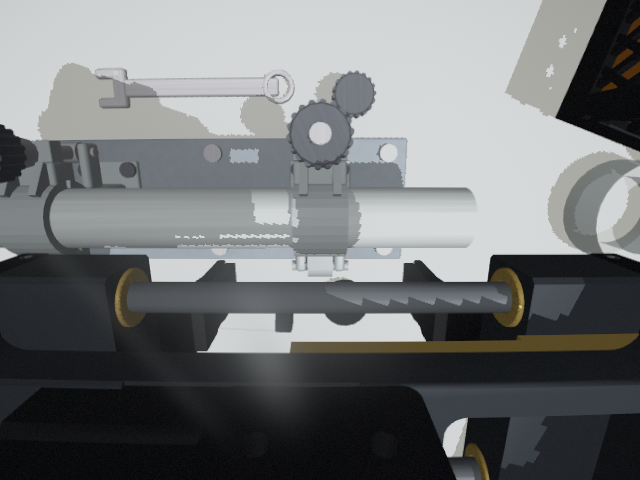

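Nut head centre is at (320,133): rail x 0.0595, so it still leans about 0.075 rad. I'll turn the jaws 90° (winding anticlockwise for the spin anyway), straddle the head along rail x, and close centred on x = 0.052 to set it upright.

```bash
python3 -m pendant '[{"claw":0,"x":0,"y":0,"z":-2.2,"twist":0},{"claw":0,"x":0,"y":0,"z":-2.2,"twist":0},{"claw":0,"x":0,"y":0,"z":-2.2,"twist":0},{"claw":0,"x":0,"y":0,"z":0,"twist":-0.12},{"claw":0,"x":0,"y":0,"z":0,"twist":-0.12},{"claw":0,"x":0,"y":0,"z":0,"twist":-0.12},{"claw":0,"x":0,"y":0,"z":0,"twist":-0.12},{"claw":0,"x":0,"y":0,"z":0,"twist":-0.12}]'
python3 -m pendant '[{"claw":0.2,"x":0,"y":0,"z":0,"twist":-0.12},{"claw":0.2,"x":0,"y":0,"z":0,"twist":-0.12},{"claw":0.2,"x":0,"y":0,"z":0,"twist":-0.12},{"claw":0.2,"x":0,"y":0,"z":0,"twist":-0.12},{"claw":0.2,"x":0,"y":0,"z":0,"twist":-0.12},{"claw":0.2,"x":0,"y":0,"z":0,"twist":-0.12},{"claw":0.2,"x":0,"y":0,"z":0,"twist":-0.12},{"claw":0.2,"x":0,"y":0,"z":0,"twist":-0.12}]'
python3 -c "
from bolt import *
go(W(.052,0,.138),np.pi/2)"
```

```text
time: 11.2
position: [0.6, -0.0315, 0.1973]
eef_rot: [-1.922, 1.57, 2.141]
ft_force: [-0.9, 0.8, -0.2]
width: 0.0869
time: 11.87
position: [0.6, -0.0316, 0.1974]
eef_rot: [-3.099, 1.57, 1.924]
ft_force: [1.4, -0.9, -0.1]
width: 0.0697
now rail [0.0519 0.0006 0.1974] tilt [-0.     0.001] twist -0.005 shift before twist [5.94 0.01 0.06] after [5.94 0.01 0.06] q7 0.13 F [ 1.4 -0.9 -0.1] T [ 0.105 -0.109 -0.036] w 0.06965752877452074 t 11.8667
```

```bash
python3 -m pendant '[{"claw":0.2,"x":2,"y":0,"z":0.06,"twist":0},{"claw":0.2,"x":2,"y":0,"z":0,"twist":0},{"claw":0.2,"x":1.9,"y":0,"z":0,"twist":0},{"claw":0.2,"x":0,"y":0,"z":0,"twist":0},{"claw":0.2,"x":0,"y":0,"z":0,"twist":0},{"claw":1,"x":0,"y":0,"z":0,"twist":0},{"claw":1,"x":0,"y":0,"z":0,"twist":0},{"claw":1,"x":0,"y":0,"z":0,"twist":0}]' 15
python3 -m pendant '[{"claw":1,"x":0,"y":0,"z":0,"twist":0},{"claw":1,"x":0,"y":0,"z":0,"twist":0},{"claw":1,"x":0,"y":0,"z":0,"twist":0},{"claw":1,"x":0,"y":0,"z":0,"twist":0},{"claw":1,"x":0,"y":0,"z":0,"twist":0},{"claw":1,"x":0,"y":0,"z":0,"twist":0},{"claw":1,"x":0,"y":0,"z":0,"twist":0},{"claw":1,"x":0,"y":0,"z":0,"twist":0}]'
python3 -c "
from bolt import *
go(W(.052,0,.138),np.pi/2);bolt()"
```

```text
time: 12.53
position: [0.6008, -0.0325, 0.1402]
eef_rot: [1.198, 1.568, -0.069]
ft_force: [1.5, -0.3, -0.5]
width: 0.0569
time: 13.2
position: [0.6011, -0.0323, 0.1401]
eef_rot: [1.303, 1.568, 0.037]
ft_force: [3.3, 1.3, 5.7]
width: 0.0396
now rail [ 0.0527 -0.0005  0.1401] tilt [0.003 0.   ] twist -0.011 shift before twist [ 0.21 -0.07 -0.04] after [ 0.21 -0.07 -0.05] q7 0.09 F [3.3 1.3 5.7] T [ 0.287 -0.888 -0.014] w 0.03960136428011837 t 13.2
side 828 phi [-0.318 -0.03   0.264] pts [[0.024, -0.011, 0.12], [0.049, 0.01, 0.156], [0.08, 0.02, 0.175]]
```

```bash
python3 -m pendant '[{"claw":0.2,"x":0,"y":0,"z":0,"twist":0},{"claw":0.2,"x":0,"y":0,"z":0,"twist":0},{"claw":0.2,"x":0,"y":0,"z":0,"twist":0},{"claw":0.2,"x":0,"y":0,"z":0,"twist":-0.12},{"claw":0.2,"x":0,"y":0,"z":0,"twist":-0.12},{"claw":0.2,"x":0,"y":0,"z":0,"twist":-0.12},{"claw":0.2,"x":0,"y":0,"z":0,"twist":-0.12},{"claw":0.2,"x":0,"y":0,"z":0,"twist":-0.12}]'
python3 -m pendant '[{"claw":0.2,"x":0,"y":0,"z":0,"twist":-0.12},{"claw":0.2,"x":0,"y":0,"z":0,"twist":-0.12},{"claw":0.2,"x":0,"y":0,"z":0,"twist":-0.12},{"claw":0.2,"x":0,"y":0,"z":0,"twist":-0.12},{"claw":0.2,"x":0,"y":0,"z":0,"twist":-0.12},{"claw":0.2,"x":0,"y":0,"z":0,"twist":-0.12},{"claw":0.2,"x":0,"y":0,"z":0,"twist":-0.12},{"claw":0.2,"x":0,"y":0,"z":0,"twist":-0.12}]'
python3 -m pendant '[{"claw":0.2,"x":0,"y":0,"z":0,"twist":-0.12},{"claw":0.2,"x":0,"y":0,"z":0,"twist":-0.12},{"claw":0.2,"x":0,"y":0,"z":0,"twist":-0.12},{"claw":0.2,"x":0,"y":0,"z":0,"twist":-0.12},{"claw":0.2,"x":0,"y":0,"z":0,"twist":0},{"claw":0.2,"x":0,"y":0,"z":0,"twist":0},{"claw":0.2,"x":0,"y":0,"z":0,"twist":0},{"claw":0.2,"x":0,"y":0,"z":0,"twist":0}]'
python3 -c "
from bolt import *
go(W(.052,0,.138));bolt()
c=cam('side'); p=proj(c,W(.05,0,.13)).astype(int); im=c['color'][p[1]-45:p[1]+45,p[0]-60:p[0]+60]
cv2.imwrite('pics/s3c.png',cv2.resize(im,None,fx=6,fy=6,interpolation=cv2.INTER_CUBIC)[...,::-1])"
```

```text
time: 13.97
position: [0.5984, -0.0331, 0.1378]
eef_rot: [-2.304, 1.568, -2.965]
ft_force: [0.4, 0.7, 0.7]
width: 0.0693
time: 14.63
position: [0.5985, -0.0332, 0.1378]
eef_rot: [3.068, 1.568, -2.916]
ft_force: [-0.5, 0.5, 0.2]
width: 0.0695
time: 15.3
position: [0.5994, -0.0328, 0.1386]
eef_rot: [3.003, 1.57, -2.509]
ft_force: [0.4, -0.2, 0.5]
width: 0.0695
now rail [ 0.051  -0.0004  0.1386] tilt [-0.001 -0.001] twist 0.456 shift before twist [ 0.06 -0.01  0.11] after [0.06 0.04 0.1 ] q7 1.95 F [ 0.4 -0.2  0.5] T [ 0.184 -0.1    0.057] w 0.06945133711551206 t 15.3
side 156 phi [-0.386  0.035  0.176] pts [[0.027, -0.011, 0.118], [0.055, 0.016, 0.141], [0.068, 0.022, 0.158]]
```

View pics/s3c.png

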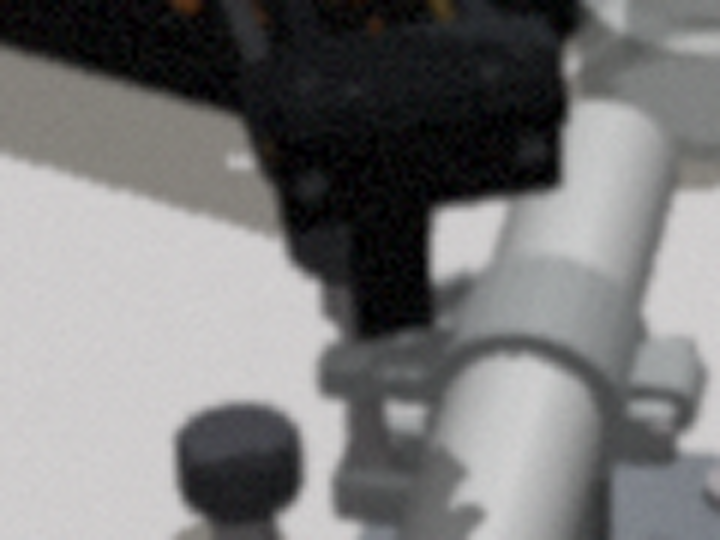

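The bolt stands upright in the fork with the fingers round the nut. Now grip and start to spin, reading torque.

```bash
cat > t.py <<'E'
from h import *
s=robot.get_state(); M=R.from_euler('xyz',s['eef_rot']).as_matrix(); a=s['ft_torque']
print('t',round(s['time'],2),'F',s['ft_force'].round(1),'T',a.round(3),'q7',round(float(s['joint_pos'][6]),3),'rail',rail(s['position']).round(4),'yaw',round(float(np.arctan2(M[1,1],M[0,1])),3),'w',s['width'],'eff7',round(float(s['joint_efforts'][6]),3))
E
python3 -m pendant '[{"claw":1,"x":0,"y":0,"z":0.1,"twist":0},{"claw":1,"x":0,"y":0,"z":0,"twist":0},{"claw":1,"x":0,"y":0,"z":0,"twist":0},{"claw":1,"x":0,"y":0,"z":0,"twist":0},{"claw":1,"x":0,"y":0,"z":0,"twist":0},{"claw":1,"x":0,"y":0,"z":0,"twist":0},{"claw":1,"x":0,"y":0,"z":0,"twist":0},{"claw":1,"x":0,"y":0,"z":0,"twist":0}]' 25; python3 t.py
python3 -m pendant '[{"claw":1,"x":0.025,"y":0,"z":0,"twist":0.1},{"claw":1,"x":0.025,"y":0,"z":0,"twist":0.1},{"claw":1,"x":0.025,"y":0,"z":0,"twist":0.1},{"claw":1,"x":0.025,"y":0,"z":0,"twist":0.1},{"claw":1,"x":0,"y":0,"z":0,"twist":0},{"claw":1,"x":0,"y":0,"z":0,"twist":0},{"claw":1,"x":0,"y":0,"z":0,"twist":0},{"claw":1,"x":0,"y":0,"z":0,"twist":0}]'; python3 t.py
```

```text
time: 16.12
position: [0.6005, -0.0321, 0.1389]
eef_rot: [-1.512, 1.571, -0.738]
ft_force: [-0.6, 0.5, -0.4]
width: 0.0398
t 16.12 F [-0.6  0.5 -0.4] T [ 0.093 -0.099  0.024] q7 1.954 rail [ 0.0523 -0.      0.1389] yaw 2.344 w 0.0397655174518019 eff7 -0.004
time: 16.78
position: [0.6005, -0.032, 0.1378]
eef_rot: [1.681, 1.571, 2.056]
ft_force: [0.1, -0.0, 0.7]
width: 0.0392
t 16.78 F [ 0.1 -0.   0.7] T [ 0.103 -0.121 -0.15 ] q7 1.598 rail [0.0522 0.     0.1378] yaw 1.945 w 0.03919423386640168 eff7 0.131
```

```bash
python3 -m pendant '[{"claw":1,"x":0.025,"y":0,"z":0,"twist":0.1},{"claw":1,"x":0.025,"y":0,"z":0,"twist":0.1},{"claw":1,"x":0.025,"y":0,"z":0,"twist":0.1},{"claw":1,"x":0,"y":0,"z":0,"twist":0},{"claw":1,"x":0,"y":0,"z":0,"twist":0},{"claw":1,"x":0,"y":0,"z":0,"twist":0},{"claw":1,"x":0,"y":0,"z":0,"twist":0},{"claw":1,"x":0,"y":0,"z":0,"twist":0}]' >/dev/null; python3 t.py
python3 - <<'E'
from h import *
T=[]
for i in range(5):
    cam('top'); s=robot.get_state(); T.append([s['ft_torque'][2],s['joint_efforts'][6]])
print(np.round(T,3).tolist())
E
```

```text
t 17.45 F [-0.1 -0.3 -0. ] T [ 0.161 -0.064 -0.057] q7 1.328 rail [0.0522 0.0002 0.137 ] yaw 1.645 w 0.03917741493207468 eff7 0.105
[[-0.069, 0.096], [-0.136, 0.089], [-0.08, 0.084], [-0.064, 0.08], [-0.095, 0.078]]
```

```bash
for i in 1; do python3 -m pendant '[{"claw":1,"x":0.013,"y":0,"z":0,"twist":0.05},{"claw":1,"x":0.013,"y":0,"z":0,"twist":0.05},{"claw":1,"x":0.013,"y":0,"z":0,"twist":0.05},{"claw":1,"x":0.013,"y":0,"z":0,"twist":0.05},{"claw":1,"x":0.013,"y":0,"z":0,"twist":0.05},{"claw":1,"x":0.013,"y":0,"z":0,"twist":0.05},{"claw":1,"x":0.013,"y":0,"z":0,"twist":0.05},{"claw":1,"x":0.013,"y":0,"z":0,"twist":0.05}]' >/dev/null; python3 t.py; done
python3 -m pendant '[{"claw":1,"x":0.013,"y":0,"z":0,"twist":0.05},{"claw":1,"x":0.013,"y":0,"z":0,"twist":0.05},{"claw":1,"x":0.013,"y":0,"z":0,"twist":0.05},{"claw":1,"x":0.013,"y":0,"z":0,"twist":0.05},{"claw":1,"x":0.013,"y":0,"z":0,"twist":0.05},{"claw":1,"x":0.013,"y":0,"z":0,"twist":0.05},{"claw":1,"x":0.013,"y":0,"z":0,"twist":0.05},{"claw":1,"x":0.013,"y":0,"z":0,"twist":0.05}]' >/dev/null; python3 t.py
```

```text
t 18.37 F [ 0.2  0.8 -0.4] T [ 0.128 -0.131  0.081] q7 0.961 rail [0.0523 0.0003 0.1361] yaw 1.243 w 0.03935733193579205 eff7 0.425
t 19.03 F [-0.6  0.3  0.2] T [ 0.098 -0.153  0.124] q7 0.593 rail [0.0524 0.0004 0.135 ] yaw 0.843 w 0.03940712649363966 eff7 0.432
```

```bash
python3 -m pendant '[{"claw":1,"x":0.013,"y":0,"z":0,"twist":0.05},{"claw":1,"x":0.013,"y":0,"z":0,"twist":0.05},{"claw":1,"x":0.013,"y":0,"z":0,"twist":0.05},{"claw":1,"x":0.013,"y":0,"z":0,"twist":0.05},{"claw":1,"x":0.013,"y":0,"z":0,"twist":0.05},{"claw":1,"x":0.013,"y":0,"z":0,"twist":0.05},{"claw":1,"x":0.013,"y":0,"z":0,"twist":0.05},{"claw":1,"x":0.013,"y":0,"z":0,"twist":0.05}]' >/dev/null; python3 t.py
python3 - <<'E'
from h import *
c=cam('side'); p=proj(c,W(.05,0,.125)).astype(int); im=c['color'][p[1]-30:p[1]+30,p[0]-40:p[0]+40]
cv2.imwrite('pics/s4c.png',cv2.resize(im,None,fx=9,fy=9,interpolation=cv2.INTER_CUBIC)[...,::-1])
E
```

```text
t 19.7 F [1.1 0.3 0.5] T [ 0.066 -0.149  0.133] q7 0.222 rail [0.0525 0.0005 0.134 ] yaw 0.443 w 0.03936311894809291 eff7 0.437
```

View pics/s4c.png

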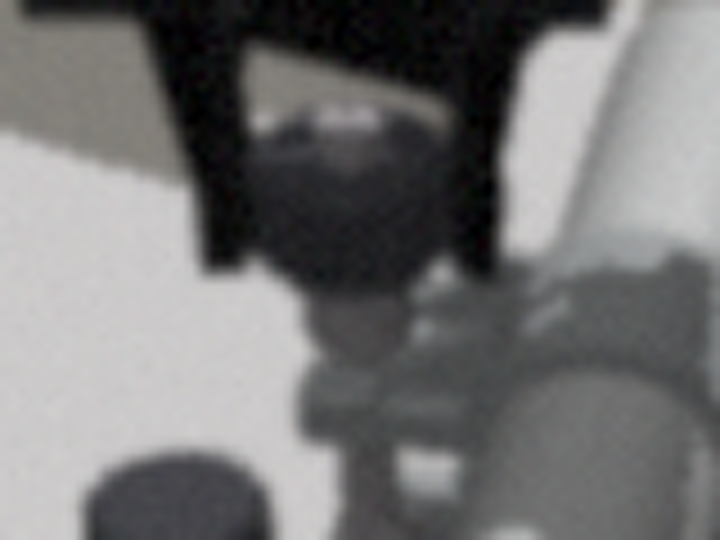

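```bash
python3 -m pendant '[{"claw":1,"x":0.008,"y":0,"z":0,"twist":0.03},{"claw":1,"x":0.008,"y":0,"z":0,"twist":0.03},{"claw":1,"x":0.008,"y":0,"z":0,"twist":0.03},{"claw":1,"x":0.008,"y":0,"z":0,"twist":0.03},{"claw":1,"x":0.008,"y":0,"z":0,"twist":0.03},{"claw":1,"x":0.008,"y":0,"z":0,"twist":0.03},{"claw":1,"x":0.008,"y":0,"z":0,"twist":0.03},{"claw":1,"x":0.008,"y":0,"z":0,"twist":0.03}]' >/dev/null; python3 t.py
```

```text
t 20.42 F [ 1.6  0.5 -0.2] T [ 0.173 -0.21   0.162] q7 -0.001 rail [0.0526 0.0005 0.1334] yaw 0.205 w 0.03969650139334768 eff7 0.205
```

```bash
python3 -m pendant '[{"claw":1,"x":0.008,"y":0,"z":0,"twist":0.03},{"claw":1,"x":0.008,"y":0,"z":0,"twist":0.03},{"claw":1,"x":0.008,"y":0,"z":0,"twist":0.03},{"claw":1,"x":0.008,"y":0,"z":0,"twist":0.03},{"claw":1,"x":0.008,"y":0,"z":0,"twist":0.03},{"claw":1,"x":0.008,"y":0,"z":0,"twist":0.03},{"claw":1,"x":0.008,"y":0,"z":0,"twist":0.03},{"claw":1,"x":0.008,"y":0,"z":0,"twist":0.03}]' >/dev/null; python3 t.py
```

```text
t 21.08 F [ 0.8  1.7 -0. ] T [ 0.149 -0.18   0.149] q7 -0.227 rail [0.0527 0.0005 0.1328] yaw -0.035 w 0.03933747608745461 eff7 0.207
```

```bash
python3 -m pendant '[{"claw":1,"x":0.008,"y":0,"z":0,"twist":0.03},{"claw":1,"x":0.008,"y":0,"z":0,"twist":0.03},{"claw":1,"x":0.008,"y":0,"z":0,"twist":0.03},{"claw":1,"x":0.008,"y":0,"z":0,"twist":0.03},{"claw":1,"x":0.008,"y":0,"z":0,"twist":0.03},{"claw":1,"x":0.008,"y":0,"z":0,"twist":0.03},{"claw":1,"x":0.008,"y":0,"z":0,"twist":0.03},{"claw":1,"x":0.008,"y":0,"z":0,"twist":0.03}]' >/dev/null; python3 t.py
```

```text
t 21.75 F [0.6 0.7 0.5] T [ 0.158 -0.174  0.159] q7 -0.454 rail [0.0527 0.0004 0.1322] yaw -0.275 w 0.03985195720427287 eff7 0.208
```

```bash
python3 -m pendant '[{"claw":1,"x":0.008,"y":0,"z":0,"twist":0.03},{"claw":1,"x":0.008,"y":0,"z":0,"twist":0.03},{"claw":1,"x":0.008,"y":0,"z":0,"twist":0.03},{"claw":1,"x":0.008,"y":0,"z":0,"twist":0.03},{"claw":1,"x":0.008,"y":0,"z":0,"twist":0.03},{"claw":1,"x":0.008,"y":0,"z":0,"twist":0.03},{"claw":1,"x":0.008,"y":0,"z":0,"twist":0.03},{"claw":1,"x":0.008,"y":0,"z":0,"twist":0.03}]' >/dev/null; python3 t.py
```

```text
t 22.42 F [0.8 0.4 2.1] T [ 0.162 -0.109  0.165] q7 -0.681 rail [0.0529 0.0004 0.1319] yaw -0.515 w 0.03960666757681843 eff7 0.145
```

```bash
python3 -m pendant '[{"claw":1,"x":0,"y":0,"z":0,"twist":0.03},{"claw":1,"x":0,"y":0,"z":0,"twist":0.03},{"claw":1,"x":0,"y":0,"z":0,"twist":0.03},{"claw":1,"x":0,"y":0,"z":0,"twist":0.03},{"claw":1,"x":0,"y":0,"z":0,"twist":0.03},{"claw":1,"x":0,"y":0,"z":0,"twist":0.03},{"claw":1,"x":0,"y":0,"z":0,"twist":0},{"claw":1,"x":0,"y":0,"z":0,"twist":0}]' >/dev/null; python3 t.py
python3 - <<'E'
from h import *
c=cam('side'); p=proj(c,W(.05,0,.125)).astype(int); im=c['color'][p[1]-30:p[1]+30,p[0]-40:p[0]+40]
cv2.imwrite('pics/s5c.png',cv2.resize(im,None,fx=9,fy=9,interpolation=cv2.INTER_CUBIC)[...,::-1])
for i in range(3): s=robot.get_state(); print(s['ft_force'].round(1),s['ft_torque'].round(3),s['joint_efforts'][6].round(3)); cam('top')
E
```

```text
t 23.08 F [1.8 1.3 1.1] T [ 0.273 -0.288  0.208] q7 -0.851 rail [0.0529 0.0003 0.1317] yaw -0.694 w 0.03946802886469845 eff7 -0.175
[3.5 1.1 0.4] [ 0.322 -0.342  0.168] -0.153
[2.  1.4 0.9] [ 0.297 -0.311  0.205] -0.161
[2.  0.6 2.2] [ 0.327 -0.366  0.197] -0.169
```

View pics/s5c.png

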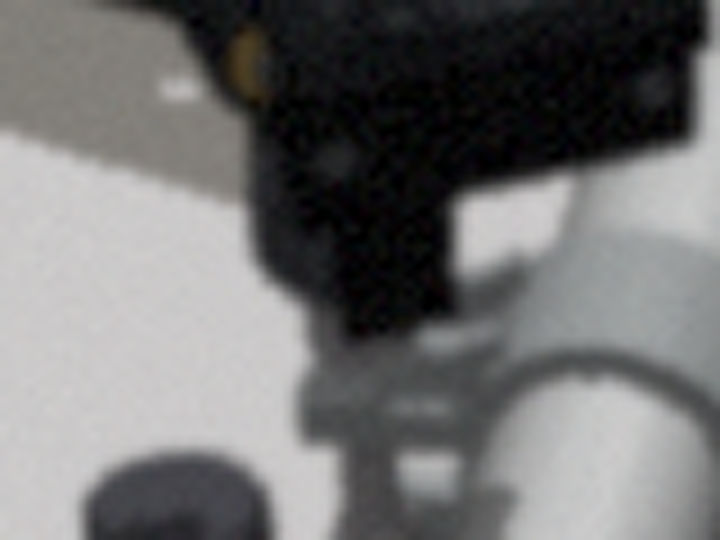

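Torque has risen from about 0.15 to 0.20 N m and the downward feed stopped: the nut has bitten, roughly 0.3–0.45 rad ago. I'll add one small increment for margin, then release.

```bash
python3 -m pendant '[{"claw":1,"x":0,"y":0,"z":0,"twist":0.03},{"claw":1,"x":0,"y":0,"z":0,"twist":0.03},{"claw":1,"x":0,"y":0,"z":0,"twist":0.03},{"claw":1,"x":0,"y":0,"z":0,"twist":0.03},{"claw":1,"x":0,"y":0,"z":0,"twist":0},{"claw":1,"x":0,"y":0,"z":0,"twist":0},{"claw":1,"x":0,"y":0,"z":0,"twist":0},{"claw":1,"x":0,"y":0,"z":0,"twist":0}]' >/dev/null; python3 t.py
python3 - <<'E'
from h import *
T=[]
for i in range(5): cam('top'); s=robot.get_state(); T.append([s['ft_torque'][2],s['joint_efforts'][6]])
print(np.mean(T,0))
E
```

```text
t 23.95 F [4.  2.4 1. ] T [ 0.437 -0.622  0.174] q7 -0.966 rail [0.0527 0.0002 0.1316] yaw -0.815 w 0.039573471815742126 eff7 -0.181
[ 0.21933228 -0.19099133]
```

```bash
python3 -m pendant '[{"claw":0.2,"x":0,"y":0,"z":0,"twist":0},{"claw":0.2,"x":0,"y":0,"z":0,"twist":0},{"claw":0.2,"x":0,"y":0,"z":0,"twist":0},{"claw":0.2,"x":0,"y":0,"z":0,"twist":0},{"claw":0.2,"x":-1,"y":0,"z":0,"twist":0},{"claw":0.2,"x":-2.5,"y":0,"z":0,"twist":0},{"claw":0.2,"x":-3,"y":0,"z":0,"twist":0},{"claw":0.2,"x":-3,"y":0,"z":0,"twist":0}]'
python3 -c "
from h import *
go(W(-.02,-.0,.26))"
```

```text
time: 24.87
position: [0.5997, -0.0322, 0.2276]
eef_rot: [-0.682, 1.569, -3.068]
ft_force: [1.2, -0.5, -0.5]
width: 0.0688
now rail [5.150e-02 1.000e-04 2.276e-01] tilt [-0.002 -0.   ] twist 0.44 shift before twist [-3.23 -3.03  6.48] after [-3.23  0.01  7.15] q7 -0.93 F [ 1.2 -0.5 -0.5] T [-0.016 -0.062 -0.002] w 0.06880336133214428 t 24.8667
```

```bash
python3 -m pendant '[{"claw":0,"x":-1.2,"y":-1,"z":2.1,"twist":0.11},{"claw":0,"x":-1,"y":0,"z":2.4,"twist":0.11},{"claw":0,"x":-1,"y":0,"z":2.4,"twist":0.11},{"claw":0,"x":0,"y":0,"z":0,"twist":0.11},{"claw":0,"x":0,"y":0,"z":0,"twist":0},{"claw":0,"x":0,"y":0,"z":0,"twist":0},{"claw":0,"x":0,"y":0,"z":0,"twist":0},{"claw":0,"x":0,"y":0,"z":0,"twist":0}]'
python3 - <<'E'
from bolt import *
go(W(0,0,.26)); bolt()
c=cam('wrist'); q=rail(cloud(c)).reshape(-1,3)
m=(abs(q[:,1])<.03)&(q[:,0]>.02)&(q[:,0]<.11)&(q[:,2]>.138)&(q[:,2]<.18); print('head',m.sum(),np.percentile(q[m],[2,50,98],axis=0).round(4))
A=np.c_[q[m][:,:2],np.ones(m.sum())]; print('plane slopes',np.linalg.lstsq(A,q[m][:,2],rcond=None)[0].round(3))
s=cam('side'); p=proj(s,W(.05,0,.125)).astype(int); im=s['color'][p[1]-30:p[1]+30,p[0]-40:p[0]+40]
a=cv2.resize(im,(520,390),interpolation=cv2.INTER_CUBIC); w=cv2.resize(c['color'][:240],(520,195))
cv2.imwrite('pics/f.png',np.vstack([a,w])[...,::-1])
E
```

```text
time: 25.53
position: [0.5386, -0.065, 0.258]
eef_rot: [-0.976, 1.57, 2.484]
ft_force: [0.3, -0.1, 0.4]
width: 0.0868
now rail [-0.0168 -0.0121  0.258 ] tilt [-0.001  0.001] twist 0.003 shift before twist [-0.2  -1.2  -1.68] after [-0.2  -1.21 -1.68] q7 -1.23 F [ 0.3 -0.1  0.4] T [-0.01   0.034  0.035] w 0.08683416032582635 t 25.5333
side 519 phi [-0.339 -0.051  0.171] pts [[0.028, -0.011, 0.119], [0.048, 0.01, 0.148], [0.068, 0.021, 0.161]]
head 1938 [[ 0.0343 -0.0177  0.1506]
 [ 0.0513 -0.0006  0.1528]
 [ 0.0686  0.0168  0.1634]]
plane slopes [-0.014  0.002  0.155]
```

View pics/f.png

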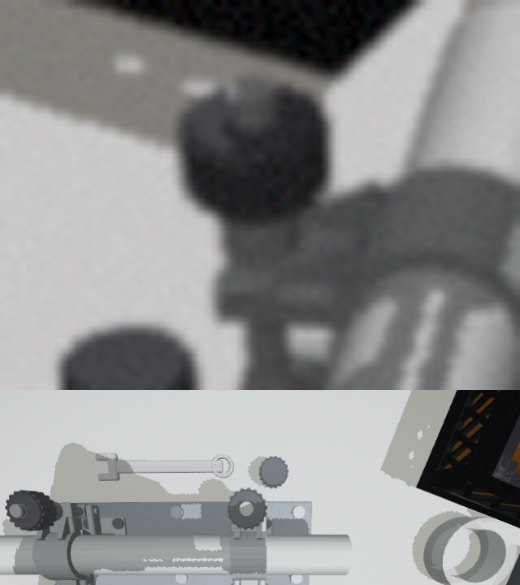

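```bash
python3 -c "
from bench import robot
print(robot.finish_job())"
```

```text
the job is handed in; nothing more can be done
None
```

The job is handed in at about 25.6 s of the 72 s allowed. The cap is down on the tube, the bolt stands in the fork, and the nut is finger-tight.

**What I did**
- I pinched the cap by its fork and led it over, and it fell shut. The fork top then measured 0.112 m, which is the closed height.
- I led the bolt up into the slot with one regrip. I set it upright by closing the jaws across the nut along rail x.
- I spun the nut about 3.16 rad clockwise. When it bit, the torque rose from about 0.155 to 0.22 N m. I stopped there, let go and backed off.

**Last checks**
- **Nut position:** the head is level and centred at rail x 0.051, with its top at 0.153 m. That puts the collar at about 0.111 m, against the fork at 0.112 m, within depth noise.
- **Robot clear:** the gripper was open and well above the coupler, with wrist force near zero.
- **Surroundings:** the spanner, spare nut and tape roll looked undisturbed in the last picture. I did not check the other items individually.

**What is less certain**
- **Clamping force:** I estimate about 15–30 N, inside the 12–45 N band, but I inferred it from torque and angle. The wrist torque reading had about 0.03 N m of noise.
- **Conflicting signals:** joint 7's effort showed the bite one step before the wrist torque did, so the angle turned past contact is uncertain, roughly 0.35–0.55 rad.

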